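# Clear and spring open the stationery chest

## Task

A brass paperweight has been left on the spring lid of the long stationery chest. Push it sideways off the lid, sliding it without picking it up, until it stands wholly on the chest's fixed ledge beside the lid; then press the lid's front edge down until its touch catch lets go, and back off so that the spring stands the lid ajar. Leave it ajar with the paperweight upright on the ledge, leave the small chest shut, and do not disturb the other things.

Things in the scene. Friction and masses are not known exactly. Their poses are not given: they have to be found in the camera images.
- chest: Long dark wooden chest, fixed, 200 deep (x) by 300 wide (y) by 85 mm high, origin at its underside's centre; front edge (robot side) at x -100 mm, +y to the left, z up. Flush medium-brown lid over x -87..+82, y -136..+28 mm. The top at y +30..+150 mm is a fixed solid ledge level with the lid, with a rim 5 mm thick, 6 mm high along its left and far edges.
- ledge (a point): Point on the top surface of the long chest's ledge: chest frame x -30, y +88, z 85 mm, the middle of its free part. Axes as the chest.
- chest_lid (a joint): Long chest's lid, hinged along its far edge (chest x +87, z 85 mm). 0 = shut and latched, grows as the front rises. Pressed in it stops at about -0.035 rad (6 mm at the front); the catch lets go at -0.023 rad (4 mm), some 7 to 9 N. As the press is withdrawn the lid follows up to about 0.35 rad (front edge 60 mm up). It cannot be pulled open while latched; once released it does not relatch.
- chest_press (a point): Point on the upper face of the long chest's lid, mid-width, 20 mm from its front edge (chest x -67, y -54, z 85 mm when shut): the place to press. z is the lid's outward normal.
- weight_center (a point): Centre (18 mm above its foot) of the loose brass paperweight: round foot 50 mm in diameter and 18 mm high with upright sides, then a cone to a 22 mm knob, 36 mm high over all, 0.15 to 0.31 kg. It starts on the long chest's lid. z is its axis, up.
- smallchest: The small chest: same make, 170 mm deep by 160 mm wide by 75 mm high, its whole top a lid (no ledge), fixed, origin at the centre of its underside. To be left alone.
- smallchest_lid (a joint): Angle of the small chest's lid, same touch catch, hinge along its far edge; 0 = shut. It must stay shut.
- sharpener: Bystander: aluminium pencil sharpener block 22 x 34 x 16 mm, standing towards the far end of the long chest's ledge; origin at its underside centre.
- tape: Bystander: cardboard tape ring, 68 mm across, 18 mm high, lying on the small chest's lid; origin at its underside centre.
- stamp: Bystander: wooden-handled rubber stamp, foot 45 x 30 mm, 64 mm high, on the counter nearer the robot; origin at its underside centre.
- ink: Bystander: ink jar, 52 mm across, 62 mm high, on the counter nearer the robot; origin at its underside centre.
- glue: Bystander: white bottle 48 mm across, 120 mm high, at the left of the counter; origin at its underside centre.
- brush: Bystander: hand brush lying at the right of the counter; origin at its underside.
- erasers: Bystander: cardboard box 90 x 55 x 30 mm behind the chests; origin at its underside centre.
There are look-alikes about, which are no part of the job. Leave any blue or turquoise look-alike of the part that bears weight_center alone.

How it is judged (in metres and radians):
On the way, in this order (a step that is already met when the one before it is completed fails the run):
1. the paperweight has been slid wholly onto the ledge while the lid is still shut (y of weight_center in the frame of chest between 0.052 and 0.15 m and x of weight_center in the frame of chest between -0.1 and 0.1 m and z of weight_center in the frame of chest between 0.098 and 0.108 m and angle between weight_center's own z axis and vertical below 0.15 rad and value of joint chest_lid below 0.03 rad), for 0.2 s.
2. the lid's catch has been released and the lid springs ajar (value of joint chest_lid above 0.15 rad), for 0.2 s.
At the end, for the whole second after the job is handed in: The long chest's lid stands ajar at rest (0.2 to 0.6 rad), the paperweight stands upright on the ledge with its centre at least 22 mm past the ledge's inner edge, and the small chest's lid is shut (y of weight_center in the frame of chest between 0.052 and 0.15 m and x of weight_center in the frame of chest between -0.1 and 0.1 m and z of weight_center in the frame of chest between 0.098 and 0.108 m and angle between weight_center's own z axis and vertical below 0.15 rad and value of joint chest_lid between 0.2 and 0.6 rad and velocity of joint chest_lid between -0.1 and 0.1 rad/s and value of joint smallchest_lid below 0.03 rad); the robot touches nothing.
It fails at once if the paperweight is lifted off the chest (more than 10 mm) (z of weight_center in the frame of chest above 0.113 m).
It fails at once if the paperweight is tipped over (angle between weight_center's own z axis and vertical above 0.6 rad).
It fails at once if the small chest is opened (value of joint smallchest_lid above 0.05 rad).
It fails at once if the lid is thrown wide open (value of joint chest_lid above 0.8 rad).
It fails at once if a bystander is disturbed (moved more than 25 mm) (distance of any of sharpener, tape, stamp, ink, glue, brush, erasers from where it was at the start of the episode above 0.025 m).
It also fails if it takes over 45 s, if anything falls off the work surface, if the arm or the gripper's body presses on something with over 40 N, if the wrist force passes 120 N, or if a joint passes its speed limit or range.

## Robot

A 7-joint arm with a two-finger parallel gripper is mounted at the origin on the work surface. World frame = base frame: x ahead of the robot, y to its left, z up, the work surface at z = 0. Lengths are in mm, angles in degrees, forces in N, time in s.
With the tool pointing down it reaches from about 400 to 875 mm from the base axis. Payload 6.5 kg.
Tool frame: the origin (TCP) lies midway between the tips of the shut fingers; the grasp point (between the pads) lies 19 mm behind it; x points along the fingers, y is the direction in which the jaws open and shut, and the axes are right-handed (so a half turn about x gives the same grasp; the last joint's range is limited). The gripper opens to 85 mm and grips with 20 to 120 N. Pads are 22 mm wide; open, the fingers measure 114 mm over their backs; the gripper's body (76 mm by 85 mm) begins 54 mm behind the grasp point. The pads swing forward as they close: fully open they stand 13 mm farther back than shut.
Start: joints at [-79.595, 30.733, -0.252, 88.115, 0.149, 61.152, -4.079], TCP at [159.422, 630.139, 231.29] pointing down, gripper open.
Joint ranges: [-154.64, 154.64], [-21.42, 123.67], [-72.66, 72.17], [13.99, 137.28], [-74.86, 254.86], [10.95, 109.41], [-158.01, 158.01]. Speed limits (degrees/s): [136.94, 136.94, 180, 180, 180, 180, 180].

## Interface

Orientations are given as a 3x3 rotation matrix whose columns are the frame's x, y, z axes.
In Python, from cell import env gives the robot as it stands. Calls block until the motion is done:
- env.reach(position, orientation): joint-space move of the TCP to a pose.
- env.move_straight(position, ori=None, velocity=150): straight line of the TCP; ori=None keeps the orientation; velocity is the mean speed in mm/s.
- env.move_j(angles): joint-space move.
- env.set_gripper(opening): finger opening in mm; the grip force is fixed at half the most; returns when the fingers have stopped.
- env.hold(seconds).
- env.solve_ik(position, orientation): joint angles nearest the present ones, or None.
- env.read_camera(name): name is "scene" or "top"; returns a dict with "color" (480x640x3 uint8, red, green, blue), "intrinsics" (3x3 intrinsics, pixels), "extrinsics" (4x4, takes a point from camera to world coordinates). Camera axes: x right, y up, looking along -z (the intrinsics and any distortion apply to the point x, -y, -z); pixel columns grow to the right and rows downward; lengths in mm; the calibration is good to about 2 mm. A picture is of the moment at which its call begins. There is no depth.
A pose or a line that the arm cannot do raises env.Unreachable and nothing moves.
- env.job_done(): hands the job in, once; it reports no verdict.
Readings, each from a call of its own:
- env.read_clock(): time.
- env.read_joint_positions(): joint angles.
- env.read_qd(): joint speeds.
- env.read_joint_torque(): joint torques, N m.
- env.read_ee_pos(): TCP position.
- env.read_orientation(): TCP orientation.
- env.read_ft_force(): force on the tool from outside, world axes, zero at the start.
- env.read_torque(): the same for the moment, N m.
- env.read_gripper_width(): finger opening in mm.
Only numpy, scipy, OpenCV 4.12 (cv2) and the standard library are available. Lean on these libraries where they do the work, as an engineer would, in place of code of your own. Each camera call takes 0.05 s, during which the arm holds its last target. There are 200 camera calls.

## Working session

There is one attempt and no reset: what is moved stays moved. The work goes in short steps, each a Python script; the robot and the scene stay as the last script left them, time stands still between calls to the robot, and variables do not carry over. Pictures are saved under pics/ and viewed, about 8 in all and at most 12, crops included, and the job is handed in when it is done.

```bash
mkdir -p pics; ls; python3 - <<'E'
from cell import env
import cv2,numpy as np
np.set_printoptions(suppress=True,precision=3)
for n in ("scene","top"):
    c=env.read_camera(n); cv2.imwrite(f"pics/{n}0.png",c["color"][:,:,::-1]); print(n,c["intrinsics"],c["extrinsics"],[k for k in c])
print(env.read_clock(),env.read_orientation(),env.read_gripper_width())
E
```

```text
pics
scene [[570.367   0.    323.241]
 [  0.    570.367 236.297]
 [  0.      0.      1.   ]] [[   0.605   -0.566    0.559 1303.621]
 [   0.796    0.428   -0.428 -567.921]
 [   0.003    0.704    0.71  1047.129]
 [   0.       0.       0.       1.   ]] ['color', 'intrinsics', 'extrinsics']
top [[528.159   0.    320.834]
 [  0.    528.159 251.161]
 [  0.      0.      1.   ]] [[  -0.026    0.992   -0.127  396.43 ]
 [  -1.      -0.024    0.015   -1.208]
 [   0.012    0.127    0.992 1484.052]
 [   0.       0.       0.       1.   ]] ['color', 'intrinsics', 'extrinsics']
0.1 [[-0.     0.245  0.969]
 [-0.002  0.969 -0.245]
 [-1.    -0.002  0.   ]] 85.27538876532614
```

View pics/scene0.png

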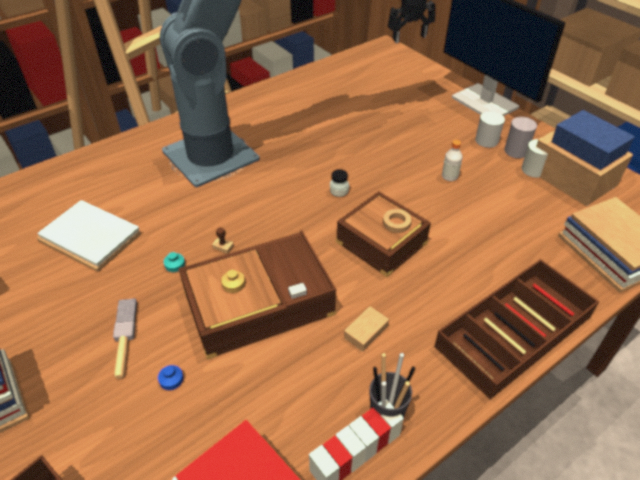

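View pics/top0.png

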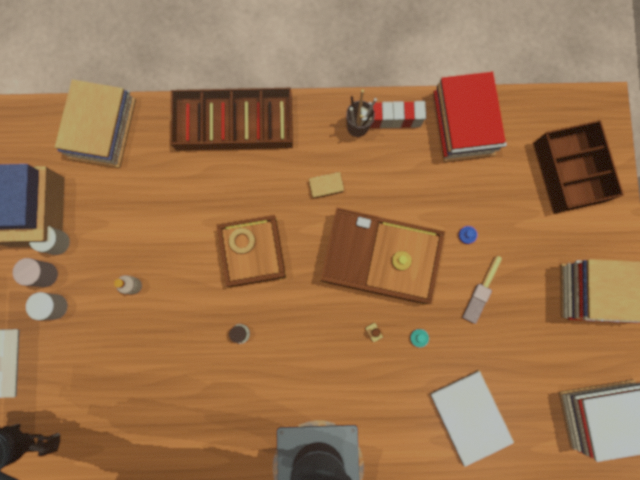

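Three knob-shaped weights appear in the top view: yellow/brass at (402,261) on the long chest's lid, blue at (468,235) and turquoise at (420,338), both on the counter. The brass one on the lid fits the description. I'll confirm it in an enlarged crop, which will also give me the chest corners.

```bash
python3 - <<'E'
import cv2
a=cv2.imread("pics/top0.png")[195:345,310:490]
cv2.imwrite("pics/crop.png",cv2.resize(a,None,fx=4,fy=4,interpolation=cv2.INTER_CUBIC))
E
```

```text
(no output)
```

View pics/crop.png

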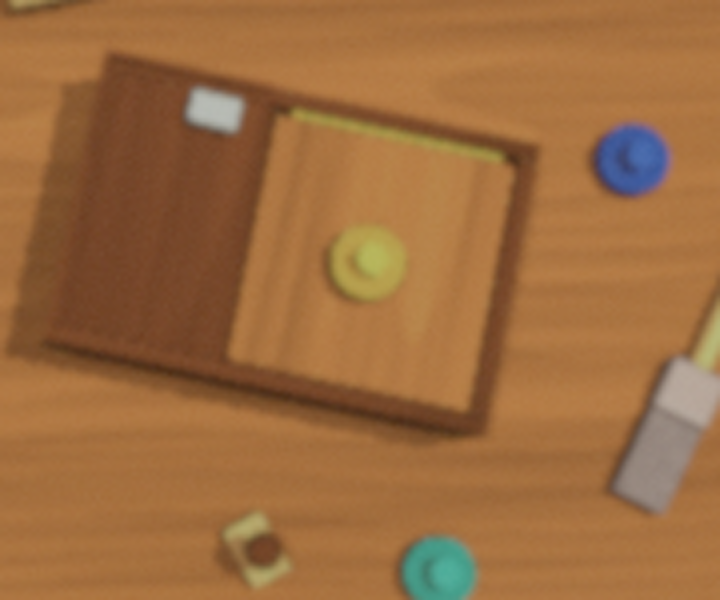

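The brass weight on the lid is confirmed at crop (367,263). Blue is at (632,160) and turquoise at (438,572). Next I'll fit the chest pose and the weight position.

```bash
cat > h.py <<'E'
import numpy as np,cv2
from scipy.optimize import least_squares
np.set_printoptions(suppress=True,precision=2)
def proj(c,P):
    E=c["extrinsics"];q=(np.asarray(P,float)-E[:3,3])@E[:3,:3];q=q*[1,-1,-1]
    u=q@np.asarray(c["intrinsics"]).T;return u[:,:2]/u[:,2:]
def back(c,uv,z):
    E=c["extrinsics"];d=np.linalg.inv(c["intrinsics"])@[*uv,1];d=E[:3,:3]@(d*[1,-1,-1]);o=E[:3,3]
    return o+d*(z-o[2])/d[2]
def yellow(img,lo=(22,120,90),hi=(34,255,255)):
    return cv2.inRange(cv2.cvtColor(img,cv2.COLOR_RGB2HSV),lo,hi)
def c2w(p,P):
    x,y,t=p;P=np.atleast_2d(np.asarray(P,float));c,s=np.cos(t),np.sin(t)
    return np.c_[x+c*P[:,0]-s*P[:,1],y+s*P[:,0]+c*P[:,1],P[:,2]]
def w2c(p,W):
    x,y,t=p;c,s=np.cos(t),np.sin(t);d=np.asarray(W)[:2]-[x,y];return np.array([c*d[0]+s*d[1],-s*d[0]+c*d[1]])
def blob(c,box):
    x0,y0,x1,y1=box;m=yellow(c["color"])[y0:y1,x0:x1]
    n,l,s,ce=cv2.connectedComponentsWithStats(m);k=1+np.argmax(s[1:,4]);return ce[k]+[x0,y0],s[k]
E
python3 - <<'E'
from cell import env
from h import *
c=env.read_camera("top")
px=np.array([[281,110],[517,158],[472,412],[230,358],[108,55],[538,148]])/4+[310-.4,195-.4]
M=np.array([[82,28,85],[82,-136,85],[-87,-136,85],[-87,28,85],[100,150,91],[100,-150,85]])
r=least_squares(lambda p:(proj(c,c2w(p,M))-px).ravel(),[490,-80,-.2],x_scale=[100,100,1],loss='soft_l1')
p=r.x;print(p,np.degrees(p[2]));print(proj(c,c2w(p,M))-px)
b=blob(c,(385,245,420,280));print(b)
w=back(c,b[0],85+15);print("weight top",w,w2c(p,w))
s=env.read_camera("scene");bs=blob(s,(215,262,252,298));print(bs);ws=back(s,bs[0],100);print("scene",ws,w2c(p,ws))
sh=back(c,np.array([215,110])/4+[309.6,194.6],101);print("sharp",w2c(p,sh))
st=back(c,np.array([256,550])/4+[309.6,194.6],20);print("stamp",st)
# overlay on both
for n,cc in(("top",c),("scene",s)):
    im=cc["color"][:,:,::-1].copy()
    big=cv2.resize(im,None,fx=3,fy=3,interpolation=cv2.INTER_CUBIC)
    o=[(-100,-150,85),(100,-150,85),(100,150,91),(-100,150,85)]
    for q in(M[:4],o):
        cv2.polylines(big,[np.round(3*proj(cc,c2w(p,q))+1).astype(int)],True,(255,0,255),1)
    for q,col in((w,(0,0,255)),(ws,(255,0,0))):
        a=np.linspace(0,6.28,40);cv2.polylines(big,[np.round(3*proj(cc,np.c_[q[0]+25*np.cos(a),q[1]+25*np.sin(a),0*a+103])+1).astype(int)],True,col,1)
    x,y=np.round(3*proj(cc,c2w(p,[[0,0,85]]))[0]).astype(int)
    cv2.imwrite(f"pics/{n}ov.png",big[max(y-250,0):y+250,max(x-300,0):x+300])
a=cv2.imread("pics/topov.png");b=cv2.imread("pics/sceneov.png")
h=np.hstack([cv2.resize(a,(400,333)),cv2.resize(b,(400,333))]);cv2.imwrite("pics/ov.png",np.hstack([a[:, 80:480],b[:,80:480]]))
E
```

```text
[ 561.62 -189.54   -0.23] -13.340651682547776
[[-0.67  1.  ]
 [ 0.14  1.47]
 [ 0.09 -0.32]
 [-0.11  0.41]
 [-0.34 -1.38]
 [ 1.18 -1.43]]
(array([401.57, 260.19]), array([  8,   7,  18,  18, 242], dtype=int32))
weight top [ 544.38 -234.5   100.  ] [ -6.4  -47.72]
(array([231.74, 282.86]), array([  7,  15,  21,  12, 155], dtype=int32))
scene [ 551.04 -241.03  100.  ] [  1.58 -52.54]
sharp [72.62 71.14]
stamp [ 356.48 -162.09   20.  ]
```

View pics/ov.png

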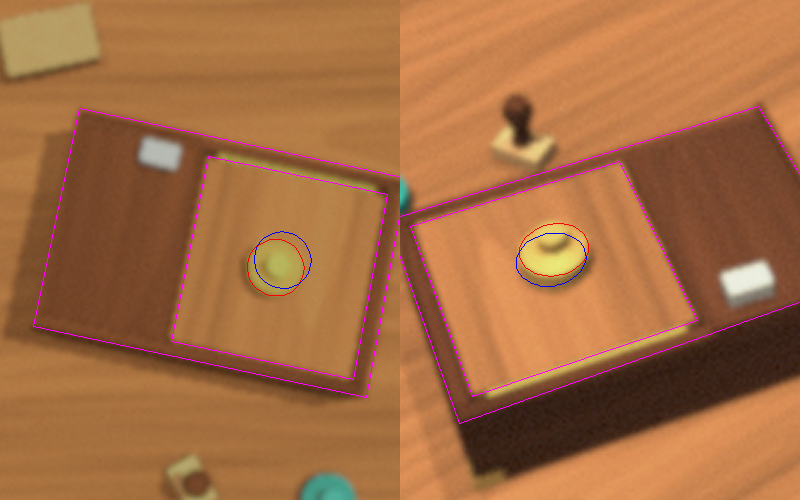

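The chest pose fits both views to about 1 px. The weight is near chest (-6,-48). I'll push with the fingers straddling the foot at a 32 mm opening, so the foot nests stably between them.

```bash
cat >> h.py <<'E'
p=(561.62,-189.54,np.radians(-13.34))
cx=np.array([np.cos(p[2]),np.sin(p[2]),0])
def ori(y): x=np.array([0,0,-1.]);return np.c_[x,y,np.cross(x,y)]
def T(x,y,z): return c2w(p,[[x,y,z]])[0]
E
python3 - <<'E'
from cell import env
from h import *
f0=None
best=None
q=env.read_joint_positions()
for sg in(1,-1):
    s=env.solve_ik(T(-6,-104,200),ori(sg*cx)); print(sg,s)
    if s is not None:
        d=np.abs(np.array(s)-q).max()
        if best is None or d<best[0]: best=(d,sg)
sg=best[1];print("use",sg)
env.reach(T(-6,-104,230),ori(sg*cx))
env.set_gripper(32)
print(env.read_gripper_width(),env.read_ee_pos(),env.read_ft_force(),env.read_clock())
env.move_straight(T(-6,-104,110),velocity=120)
env.move_straight(T(-6,-104,89.5),velocity=40)
print(w2c(p,env.read_ee_pos()),env.read_ee_pos(),env.read_ft_force(),env.read_clock())
for n in("scene","top"):
    c=env.read_camera(n);i=c["color"][:,:,::-1]
    u=proj(c,[T(0,-30,85)])[0].astype(int)
    cv2.imwrite(f"pics/{n}1.png",cv2.resize(i[u[1]-70:u[1]+70,u[0]-70:u[0]+70],(400,400),interpolation=cv2.INTER_CUBIC))
cv2.imwrite("pics/a1.png",np.hstack([cv2.imread("pics/top1.png"),cv2.imread("pics/scene1.png")]))
E
```

```text
1 [ -3.08  33.03  38.92  98.58 -24.09  57.02  31.36]
-1 [ -15.96   43.43   62.52   99.24  -42.49   64.56 -133.43]
use 1
32.21184830162556 [ 531.78 -289.39  230.01] [ 0.53 -0.18  0.05] 4.2167
[  -6.02 -104.09] [ 531.75 -289.43   89.42] [ 0.55 -0.6   0.44] 6.025
```

View pics/a1.png

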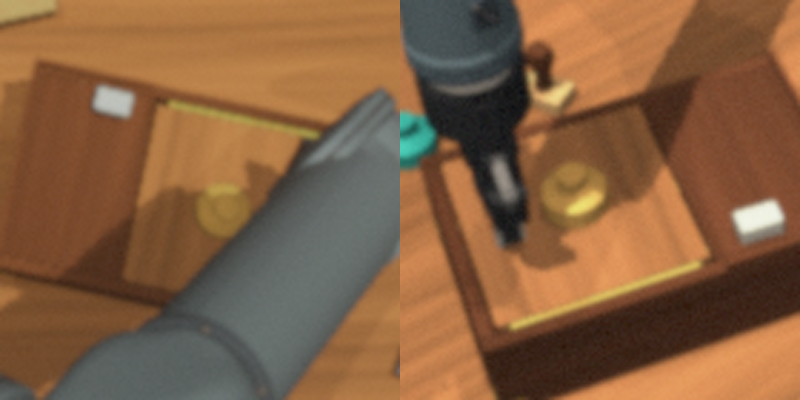

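The fingers are down beside the brass weight, at scene crop (510,230) with the weight at (573,195), and touching nothing. Now I'll push.

```bash
python3 - <<'E'
from cell import env
from h import *
cy=np.array([-cx[1],cx[0],0])
f0=np.array(env.read_ft_force())
for y in [-85,-70,-55,-40,-25,-15,-5,5,15,25,35,45,56]:
    env.move_straight(T(-6,y,89.5),velocity=40)
    f=np.array(env.read_ft_force())-f0; print(y,"fx %.1f fy %.1f fz %.1f"%(f@cx,f@cy,f[2]),end="; ")
    if np.linalg.norm(f)>12: print("STOP");break
print(env.read_clock(),env.read_ee_pos())
c=env.read_camera("scene");i=c["color"][:,:,::-1]
u=proj(c,[T(0,30,85)])[0].astype(int)
cv2.imwrite("pics/s2.png",cv2.resize(i[u[1]-80:u[1]+80,u[0]-80:u[0]+80],(560,560),interpolation=cv2.INTER_CUBIC))
E
```

```text
-85 fx 0.3 fy -1.2 fz -0.5; -70 fx -0.9 fy -1.0 fz -0.2; -55 fx 0.5 fy -1.4 fz -1.2; -40 fx 0.1 fy -0.5 fz -0.7; -25 fx 0.1 fy -0.6 fz 0.4; -15 fx -0.1 fy -0.8 fz -1.0; -5 fx -0.5 fy -0.7 fz 0.8; 5 fx -0.1 fy -0.8 fz -0.1; 15 fx 0.0 fy 0.1 fz -0.3; 25 fx -0.0 fy -1.1 fz -0.0; 35 fx 0.1 fy -0.7 fz -0.5; 45 fx 0.2 fy 0.7 fz -0.3; 56 fx -1.0 fy -0.8 fz -0.5; 12.075 [ 568.83 -133.04   89.46]
```

View pics/s2.png

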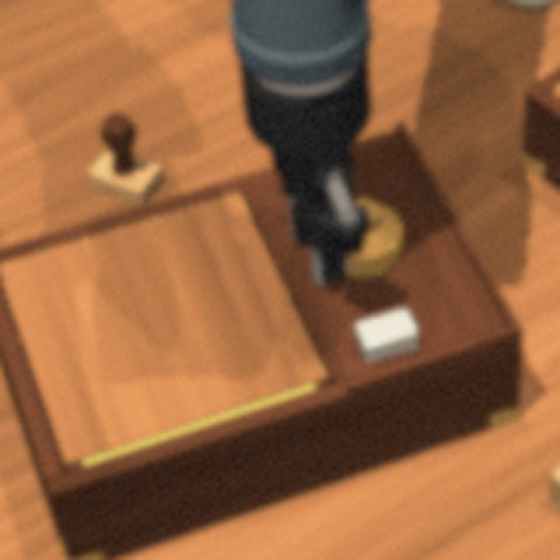

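The weight stands on the ledge at crop (375,238), clear of the sharpener. I'll back off, check its position, then press.

```bash
python3 - <<'E'
from cell import env
from h import *
env.move_straight(T(-6,40,89.5),velocity=60)
env.move_straight(T(-6,38,180),velocity=150)
o=env.read_orientation()
env.reach(T(-67,-54,150),ori(cx)); env.set_gripper(0)
for n in("top","scene"):
    c=env.read_camera(n);u=proj(c,[T(-6,85,100)])[0].astype(int)
    try:
        b=blob(c,(u[0]-22,u[1]-22,u[0]+22,u[1]+22));print(n,b,w2c(p,back(c,b[0],100)))
    except Exception as e: print(n,e)
env.move_straight(T(-67,-54,95),velocity=100); env.hold(.3)
f0=np.array(env.read_ft_force())
for z in [88,86,85,84,83,82,81.2,80.6,80]:
    env.move_straight(T(-67,-54,z),velocity=15);env.hold(.1)
    f=np.array(env.read_ft_force())-f0;print(z,"%.2f"%env.read_ee_pos()[2],f)
    if f[2]>25:break
env.hold(.2)
env.move_straight(T(-67,-54,165),velocity=50)
print(env.read_clock(),np.array(env.read_ft_force())-f0)
c=env.read_camera("scene");i=c["color"][:,:,::-1]
u=proj(c,[T(0,30,85)])[0].astype(int)
cv2.imwrite("pics/s3.png",cv2.resize(i[u[1]-80:u[1]+80,u[0]-80:u[0]+80],(560,560),interpolation=cv2.INTER_CUBIC))
E
```

```text
top (array([351.79, 249.39]), array([ 13,  13,  19,  19, 262], dtype=int32)) [-5.43 86.69]
scene (array([290.36, 264.19]), array([ 14,  20,  20,  11, 151], dtype=int32)) [ 2.22 83.42]
88 88.04 [ 0.24 -1.02 -0.64]
86 86.00 [0.12 0.03 0.45]
85 85.21 [-0.83 -0.    3.73]
84 84.37 [-1.98  1.46  6.89]
83 83.40 [-1.39  0.26  6.38]
82 82.45 [-1.08  0.54  6.8 ]
81.2 81.67 [-0.69  1.2   7.01]
80.6 81.10 [-0.18  0.8   7.24]
80 80.50 [-1.34  1.34  7.37]
20.9333 [-0.36  0.78 -0.47]
```

View pics/s3.png

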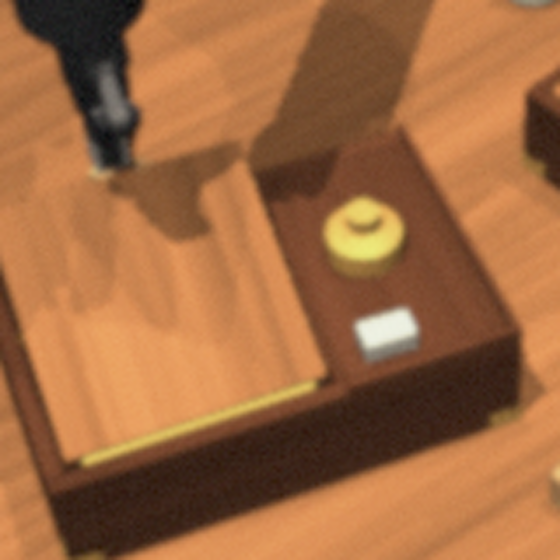

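The lid seems to have come up, because its front edge has shifted in the image. The weight is upright at (363,235). I'll retreat fully and check the lid angle with an overlay.

```bash
python3 - <<'E'
from cell import env
from h import *
env.move_straight(T(-67,-54,240),velocity=150)
env.move_straight(T(-150,-54,260),velocity=150)
env.hold(.5)
out=[]
for n in("top","scene"):
    c=env.read_camera(n);u=proj(c,[T(0,0,85)])[0].astype(int)
    big=cv2.resize(c["color"][:,:,::-1],None,fx=4,fy=4,interpolation=cv2.INTER_CUBIC)
    for a,col in((0,(255,0,255)),(.25,(255,0,0)),(.35,(0,255,0)),(.45,(0,0,255))):
        L=169+5;q=[(87-L*np.cos(a),y,85+L*np.sin(a)) for y in(28,-136)]
        q=[(82,28,85),q[0],q[1],(82,-136,85)]
        cv2.polylines(big,[np.round(4*proj(c,c2w(p,q))+2).astype(int)],False,col,1)
    x,y=4*u;out.append(big[y-270:y+270,x-200:x+200] if n=="top" else big[y-270:y+270,x-260:x+140])
cv2.imwrite("pics/f.png",np.hstack(out));print(env.read_clock())
E
```

```text
22.95
```

View pics/f.png

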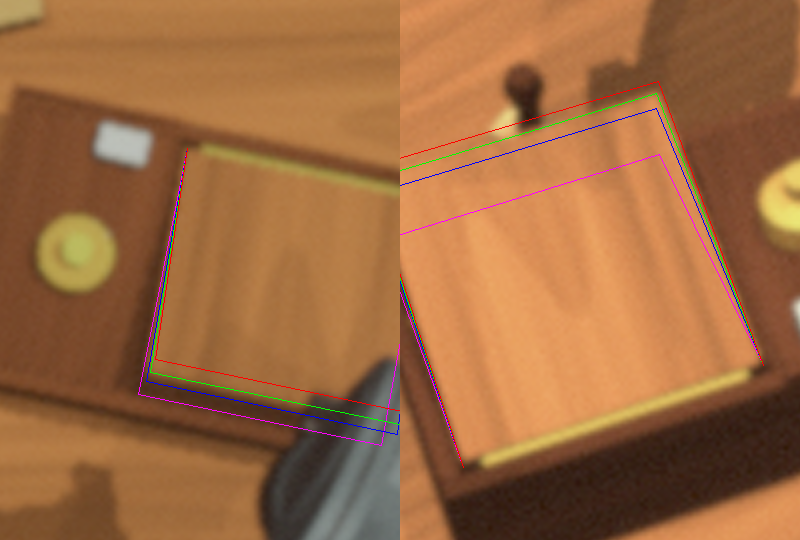

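The lid edge matches the green 0.35 rad overlay in both views. The weight is upright on the ledge and the arm is clear, so I'm handing in.

```bash
python3 -c "
from cell import env
env.job_done();print(env.read_clock())"
```

```text
the job is handed in; nothing more can be done
the job is handed in; nothing more can be done
```

I slid the brass paperweight off the lid onto the ledge with the fingers straddling its foot. Then I pressed the lid's front edge with the shut fingers, about 4.5 mm at around 7 N, and withdrew. I handed in shortly after 22.95 s on the robot's clock; the interface gives no verdict.

- **Paperweight:** it stands upright on the ledge at about chest (-5, +87) mm from the top camera. The scene camera gave (+2, +83) mm, a few millimetres apart but both well inside the limits.
- **Lid:** overlays in both views put it ajar at about 0.35 rad, half a second after the arm backed off.
- **Arm:** it is clear of everything, at TCP height 260 mm.
- **Bystanders:** the sharpener and stamp looked unmoved in the later pictures. I did not re-measure the small chest, tape, ink, glue, brush or erasers afterwards. The arm worked only at the long chest and crossed over everything else high up.

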